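# Close the waffle maker and set its browning wheel

### The arm

A 6-joint arm with a two-finger parallel gripper is mounted at the origin on the work surface. World frame = base frame: x ahead of the robot, y to its left, z up, the work surface at z = 0. Lengths are in m, angles in degrees, forces in N, time in s.
With the tool pointing down it reaches from about 0.4 to 0.825 m from the base axis. Payload 7 kg.
Tool frame: the origin (TCP) lies at the very end of the fingers, on their centre line; the grasp point (between the pads) lies 19 mm behind it (grasp_offset is the x of the grasp point in the tool frame, in m); x points along the fingers, y is the direction in which the jaws open and shut, and the axes are right-handed (so a half turn about x gives the same grasp; the last joint's range is limited). The gripper opens to 88 mm and grips with 3 to 60 N. Pads are 19 mm wide; open, the fingers measure 130 mm over their backs; the gripper's body (78 mm by 193 mm) begins 47 mm behind the grasp point.
Start: joints at [-58.665, 20.546, 0.682, 0, -70.136, -16.507], TCP at [0.173, -0.653, 0.227] pointing down, gripper open.
Joint ranges: [-176.03, 176.03], [-82.01, 121.73], [-58.28, 71.71], [-173.87, 95.51], [-174.79, -0.11], [-173.66, 173.66]. Speed limits (degrees/s): [136.94, 136.94, 172.46, 180, 180, 180].

### API

Orientations are given as [roll, pitch, yaw] about the fixed x, y, z axes, in that order (R = Rz(yaw) Ry(pitch) Rx(roll)).
In Python, from plant import get_obs, snapshot, close_job, grasp_offset gives the robot as it stands.
- The arm moves only by the tool carry_out, never from a script. Its argument "series" is a list that holds one entry, the list of rows, each a list of 6 numbers: the shift along the tool's x, y, z in mm, then the turn, a rotation vector about the tool's x, y, z in degrees. A call has 1 to 10 rows; each row is the pose to reach, as a shift and turn from the pose commanded when the call began, along the tool's axes at that moment; what a row does not reach only later rows make up. A row lasts 1/8 s, in which the tool goes at most 62.5 mm and 10.7 degrees, less where a joint would pass 70% of its speed; a pose out of reach is approached as far as the arm can. A call with a gripper value outside its range is refused whole. "hand" is the gripper's target within -1 to 1 (shut at 1, half-way at 0, fully open at -1), set as the call begins (left out, the last holds). The fingers move at their own pace and stop on an object; the grip force is fixed at half the most. Time passes only in rows, so rows that repeat a pose let the fingers close. It gives the time, the measured TCP pose, the force and the opening at its end, in the units of the state.
- get_obs(): the state, without advancing time (a new reading comes with each control period).
- snapshot(name): name is "scene" or "top" or "wrist"; returns a dict with "color" (480x640x3 uint8, red, green, blue), "fx", "fy", "cx", "cy" (pixels), "dist_coeffs" ([k1, k2, p1, p2, k3] as OpenCV has them; the pictures are not rectified), "eye" and "attitude" of the camera in the world. Camera axes: x right, y down, z forward; pixel columns grow to the right and rows downward; lengths in m; the calibration is good to about 2 mm. A picture is of the moment at which its call begins. There is no depth.
- close_job(): hands the job in, once; it reports no verdict.
The state is a dict: "clock": time; "joint_pos": joint angles; "qvel": joint speeds; "tau": joint torques, N m; "tool_pos": TCP position; "orientation": TCP orientation; "force": force on the tool from outside, world axes, zero at the start; "moment": the same for the moment, N m; "opening": finger opening in m.
Only numpy, scipy, OpenCV 4.12 (cv2) and the standard library are available. Lean on these libraries where they do the work, as an engineer would, in place of code of your own. Each camera call takes 0.05 s, during which the arm holds its last target.

### The job

Get this waffle maker ready for its heat test: lower its open lid gently, without letting it drop, until it is fully closed. Then roll the browning wheel in the lid, pressing it no harder than it takes, until the 6 stands squarely in the little window beside it, and let go. Leave the crockery and the plant alone.

Things in the scene. Friction and masses are not known exactly. Their poses are not given: they have to be found in the camera images.
- waffle: Black waffle maker, 190 x 200 mm in plan, standing firmly (it does not slide). Origin: on the table under its middle. x points from the front (handle) to the rear (hinge), y left, z up. The hinge line is parallel to y, 95 mm behind the origin, 52 mm above the table. With the lid closed its flat top is 98 mm above the table.
- lid (a joint): Lid angle in rad: 0 = fully closed and level, grows as the lid opens, about 1.57 = upright. The 0.8 kg lid stays where it is left when nearly upright, but below about 1.1 rad it falls shut by its own weight unless held.
- handle (a point): Middle of the lid's handle bar: round, 12 mm thick, 84 mm long, parallel to the hinge, on two arms, its centre 50 mm out from the lid's front edge, 240 mm along the lid from the hinge line and 40 mm above the lid's underside. Lid closed: 92 mm above the table; lid upright: the topmost part. Frame: the lid's, x from handle to hinge, z out of the lid's top.
- wheel_top (a point): Nominal crest of the grey knurled browning wheel (drum 56 mm across, 22 mm wide, axle parallel to the hinge, sunk in the lid), 10 mm out of the lid's top; lid closed: 50 mm in front of the waffle maker's origin. The true crest lies up to 5 mm lower or 3 mm higher: feel for it. Sprung: gives from 3 N, 8 N per mm, for 1.5 mm. Over 15 N breaks its clips. Axes: as the handle's.
- wheel (a joint): Wheel angle in rad: 0 = number 1, each number 0.628 more, so 6 = 3.142; stops just beyond 1 and 7. It clicks at each number and settles on the nearest when let go (about 4 N at the rim). A fingertip pressed on the crest with 8 to 12 N and dragged turns it by friction, less may slip: towards the handle raises the number, towards the hinge lowers it; 17.6 mm of rim per number.
- window (a point): Middle of the small open window (11 x 14 mm, thin steel frame, flush with the lid's top), 20.5 mm left of the wheel's middle. White numerals 9 mm high on a black drum show in it, upright for someone standing at the handle side.
- plates: Bystander: stack of five white dinner plates, 210 mm in diameter, 42 mm high; origin under its centre.
- mug: Bystander: white mug, 80 mm in diameter, 95 mm high; origin under its centre.
- grass: Bystander: ornamental grass in a cork pot 92 mm in diameter, about 215 mm high in all; origin under its centre.

How it is judged (in metres and radians):
On the way, in this order (a step that is already met when the one before it is completed fails the run):
1. the lid is fully closed (value of joint lid below 0.03 rad), for 0.3 s.
2. with the lid closed, the 6 stands in the window (value of joint lid below 0.03 rad and value of joint wheel between 2.99 and 3.29 rad), for 0.3 s.
At the end, for the whole second after the job is handed in: The lid is closed (within 0.03 rad), the wheel is at rest at number 6 (3.142 rad, within 0.15 rad), and plates, mug and plant are within 20 mm of where they stood (all of step 2 and velocity of joint wheel between -0.05 and 0.05 rad/s and distance of each of plates, mug, grass from where it was at the start of the episode below 0.02 m); the robot touches nothing.
It fails at once if the browning wheel is pressed with more than 15 N (contact force between wheel and the fingers above 15 N or contact force between wheel and the arm above 15 N).
It fails at once if the lid drops shut: it moves faster than 1.2 rad/s within the last 0.35 rad (value of joint lid below 0.35 rad and velocity of joint lid below -1.2 rad/s).
It fails at once if the plates, mug or plant are moved by more than 20 mm (distance of any of plates, mug, grass from where it was at the start of the episode above 0.02 m).
It also fails if it takes over 72 s, if anything falls off the work surface, if the arm or the gripper's body presses on something with over 40 N, if the wrist force passes 120 N, or if a joint passes its speed limit or range.

## Working session

There is one attempt and no reset: what is moved stays moved. The work goes in short steps, Python scripts to look and compute and a tool call to move; the robot and the scene stay as the last step left them, time stands still between calls to the robot, and variables do not carry over. Pictures are saved under pics/ and viewed, and the job is handed in when it is done.

Besides the shell and the picture viewer there is one more tool, called after "Emit:" by a JSON object that holds its "api" and its "payload", one argument or row to a line. carry_out: Moves the arm, as the interface text tells. Its arguments: {"type":"object","properties":{"series":{"type":"array","items":{"type":"array","items":{"type":"array","items":{"type":"number"}}}},"hand":{"type":"number"}},"required":["series"]}

```bash
mkdir -p pics; ls
cat > h.py <<'E'
import numpy as np, cv2
from plant import get_obs, snapshot, close_job, grasp_offset
def pic(n,f):
    s=snapshot(n); cv2.imwrite('pics/'+f,s['color'][:,:,::-1]); 
    import pickle; pickle.dump(s,open('pics/'+f+'.pkl','wb')); return s
E
python3 - <<'E'
from h import *
for n in ['scene','top','wrist']:
    s=pic(n,n+'1.png'); print(n,{k:v for k,v in s.items() if k!='color'})
print(get_obs(),grasp_offset)
E
```

```text
pics
scene {'fx': 445.07994322400026, 'fy': 445.07994322400026, 'cx': 318.4755965431735, 'cy': 241.18986478715928, 'dist_coeffs': array([-0.10060392,  0.        ,  0.        ,  0.        ,  0.        ]), 'eye': array([0.40085465, 0.49745504, 0.72973555]), 'attitude': array([-137.98258096,   -0.59056609, -161.13965114])}
top {'fx': 569.8489907063087, 'fy': 569.8489907063087, 'cx': 328.37202995242114, 'cy': 238.06070759052577, 'dist_coeffs': array([0.04143491, 0.        , 0.        , 0.        , 0.        ]), 'eye': array([ 0.48855559, -0.06380971,  1.45704353]), 'attitude': array([-175.56883423,   -0.21047198,  -88.81806704])}
wrist {'fx': 430.5752927428566, 'fy': 430.5752927428566, 'cx': 313.8635528416441, 'cy': 236.1695791555671, 'dist_coeffs': array([-0.09984141,  0.        ,  0.        ,  0.        ,  0.        ]), 'eye': array([ 0.10663696, -0.67027565,  0.38312187]), 'attitude': array([ 1.65213855e+02, -3.66065083e-02,  1.04871910e+02])}
{'clock': 0.15, 'joint_pos': array([-5.86665404e+01,  2.05830249e+01,  6.45699866e-01, -1.31720591e-02,
       -7.01349851e+01, -1.65056763e+01]), 'qvel': array([ 0.08484669,  0.03673771,  0.24983401,  0.06456151, -0.1007984 ,
       -0.05993502]), 'tau': array([-1.55370526e-03, -5.83275032e+01,  2.93291169e+01,  7.00123340e+00,
        8.86922178e-03, -1.15846292e-04]), 'tool_pos': array([ 0.17260277, -0.65218478,  0.22583006]), 'orientation': array([ 96.78849298,  89.92663678, 111.61179258]), 'force': array([-0.22077424, -0.14034277, -0.37923433]), 'moment': array([ 0.06979075, -0.05215399, -0.00188149]), 'opening': 0.08758624927668493} -0.0188
```

View pics/scene1.png

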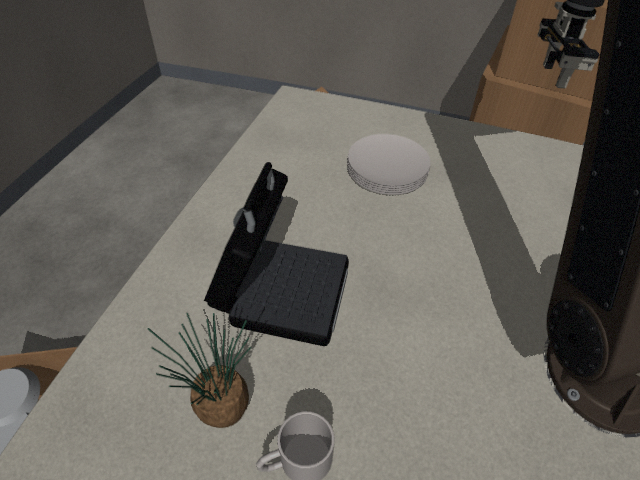

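View pics/top1.png

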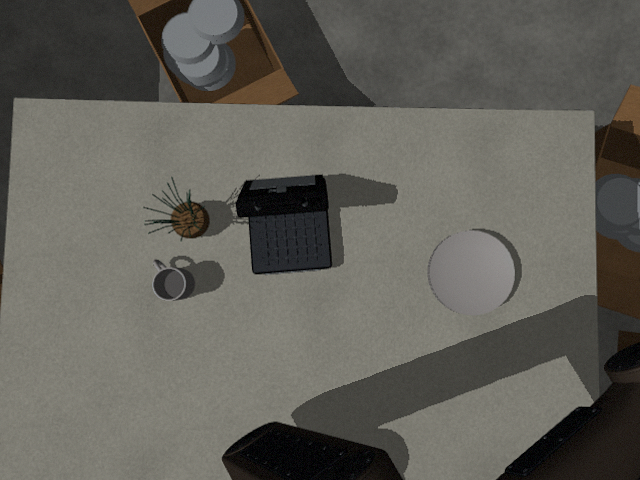

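View pics/wrist1.png

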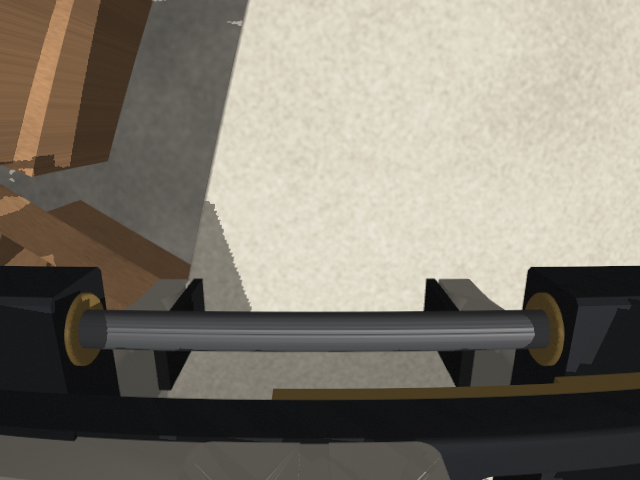

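```bash
cat >> h.py <<'E'
import pickle
from scipy.spatial.transform import Rotation as Rot
def load(f): return pickle.load(open('pics/'+f+'.pkl','rb'))
def K(s): return np.array([[s['fx'],0,s['cx']],[0,s['fy'],s['cy']],[0,0,1.]])
def RR(s): return Rot.from_euler('xyz',s['attitude'],degrees=True).as_matrix()
def proj(s,P):
    P=np.atleast_2d(np.array(P,float)); R=RR(s).T; return cv2.projectPoints(P,cv2.Rodrigues(R)[0],-R@s['eye'],K(s),s['dist_coeffs'])[0].reshape(-1,2)
def ray(s,uv):
    u=cv2.undistortPoints(np.array(uv,float).reshape(-1,1,2),K(s),s['dist_coeffs']).reshape(-1,2)
    return (RR(s)@np.c_[u,np.ones(len(u))].T).T
def atz(s,uv,z):
    d=ray(s,uv); return s['eye']+d*((z-s['eye'][2])/d[:,2])[:,None]
def crop(f,x0,y0,x1,y1,o,k):
    im=cv2.imread('pics/'+f)[y0:y1,x0:x1]; cv2.imwrite('pics/'+o,cv2.resize(im,None,fx=k,fy=k,interpolation=cv2.INTER_CUBIC))
E
python3 - <<'E'
from h import *
crop('top1.png',220,160,350,290,'c_top.png',4.6)
crop('scene1.png',195,150,365,350,'c_scene.png',3)
t=load('top1.png')
print(atz(t,[[252,273],[331,268]],0.05))
print(atz(t,[[472,272]],0.042),atz(t,[[170,284]],.09),atz(t,[[190,220]],.08))
E
```

```text
[[ 0.50750385  0.11943856  0.05      ]
 [ 0.52376678 -0.0747358   0.05      ]]
[[ 0.52150593 -0.42384164  0.042     ]] [[0.47701923 0.30804098 0.09      ]] [[0.63219899 0.26924418 0.08      ]]
```

View pics/c_top.png

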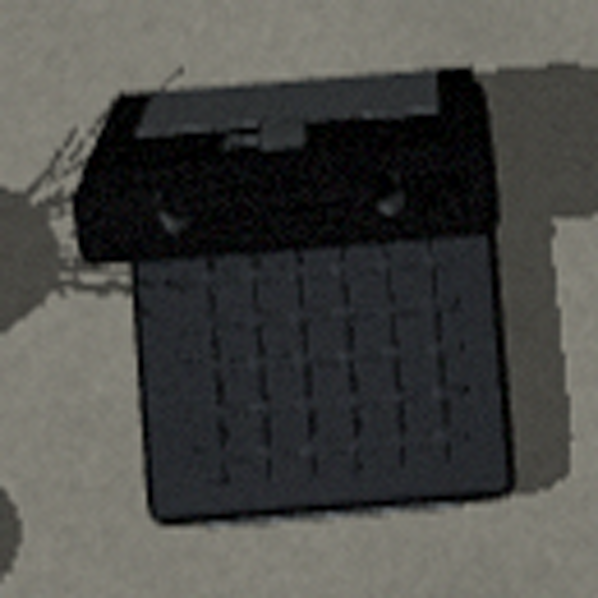

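View pics/c_scene.png

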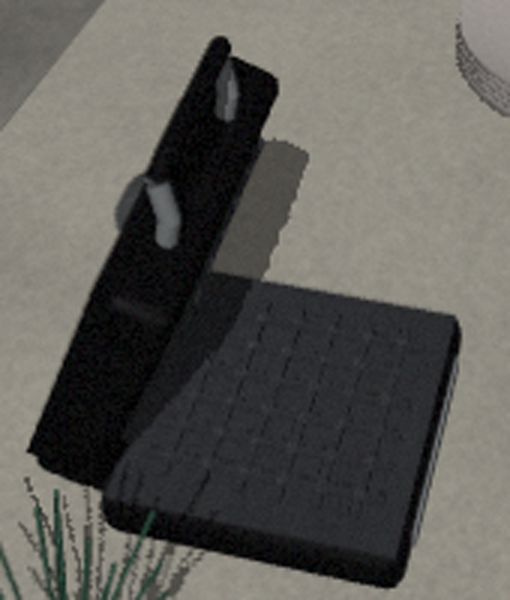

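```bash
cat >> h.py <<'E'
def wpt(o,yaw,P):  # waffle frame->world
    c,s=np.cos(yaw),np.sin(yaw); P=np.atleast_2d(P); return P@np.array([[c,-s,0],[s,c,0],[0,0,1]]).T+np.array([o[0],o[1],0])
def lidpt(th,s,y,h): # s from hinge along lid, h above underside
    return np.array([.095-s*np.cos(th)+h*np.sin(th), y, .052+s*np.sin(th)+h*np.cos(th)])
def draw(f,out,o,yaw,th,box,k):
    s=load(f); im=s['color'][:,:,::-1].copy(); x0,y0,x1,y1=box
    im=cv2.resize(im[y0:y1,x0:x1],None,fx=k,fy=k,interpolation=cv2.INTER_CUBIC)
    def L(A,B,c):
        p=proj(s,wpt(o,yaw,np.array([A,B])));p=((p-[x0,y0]+.5)*k).astype(int); cv2.line(im,tuple(map(int,p[0])),tuple(map(int,p[1])),c,1)
    for z in (0,.05):
        q=[(-.095,.1,z),(.095,.1,z),(.095,-.1,z),(-.095,-.1,z)]
        for i in range(4): L(q[i],q[(i+1)%4],(0,255,0))
    for h in (0,.046):
        q=[lidpt(th,a,b,h) for a,b in [(0,.1),(.19,.1),(.19,-.1),(0,-.1)]]
        for i in range(4): L(q[i],q[(i+1)%4],(0,0,255) if h==0 else (255,0,255))
    L(lidpt(th,.24,.042,.04),lidpt(th,.24,-.042,.04),(0,255,255))
    for y in(.035,-.035): L(lidpt(th,.19,y,.04),lidpt(th,.24,y,.04),(0,255,255))
    L(lidpt(th,.145,-.011,.056),lidpt(th,.145,.011,.056),(255,255,0))
    cv2.imwrite('pics/'+out,im)
E
cat > d.py <<'E'
from h import *
import sys
o=(float(sys.argv[1]),float(sys.argv[2]));yaw=np.radians(float(sys.argv[3]));th=float(sys.argv[4])
draw('top1.png','d_top.png',o,yaw,th,(220,160,350,290),4.6)
draw('scene1.png','d_scene.png',o,yaw,th,(195,150,365,350),3)
a=cv2.imread('pics/d_top.png');b=cv2.imread('pics/d_scene.png')
h=max(a.shape[0],b.shape[0]);z=np.zeros((h,a.shape[1]+b.shape[1],3),np.uint8);z[:a.shape[0],:a.shape[1]]=a;z[:b.shape[0],a.shape[1]:]=b
cv2.imwrite('pics/'+sys.argv[5],cv2.resize(z,(800,int(800*h/z.shape[1]))))
E
python3 d.py .61 .03 4.8 1.6 d1.png
```

```text
(no output)
```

View pics/d1.png

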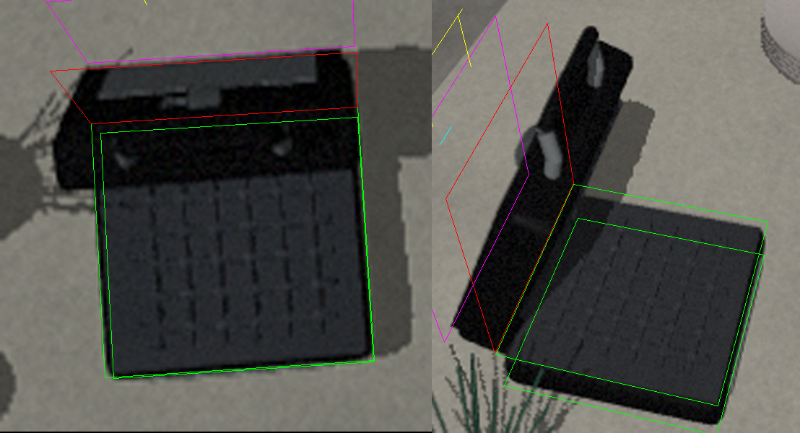

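```bash
python3 d.py .607 .03 4.8 1.2 d2.png
```

```text
(no output)
```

View pics/d2.png

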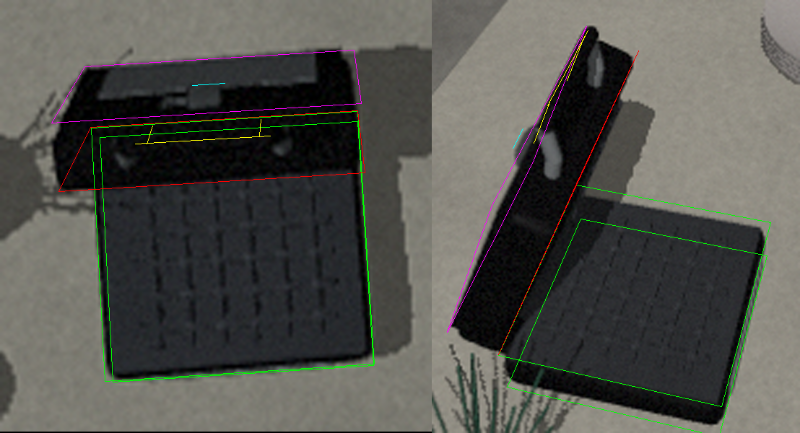

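```bash
python3 d.py .607 .03 4.8 1.2 d2.png
python3 - <<'E'
from h import *
ims=[]
for f,b,k in [('top1.png',(230,170,340,225),7),('scene1.png',(200,155,300,310),4)]:
    im=cv2.imread('pics/'+f)[b[1]:b[3],b[0]:b[2]].astype(float)
    im=255*(im/255)**.4
    cv2.imwrite('pics/g_'+f,cv2.resize(im.astype(np.uint8),None,fx=k,fy=k,interpolation=cv2.INTER_CUBIC)[:600])
E
```

```text
(no output)
```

View pics/g_top1.png

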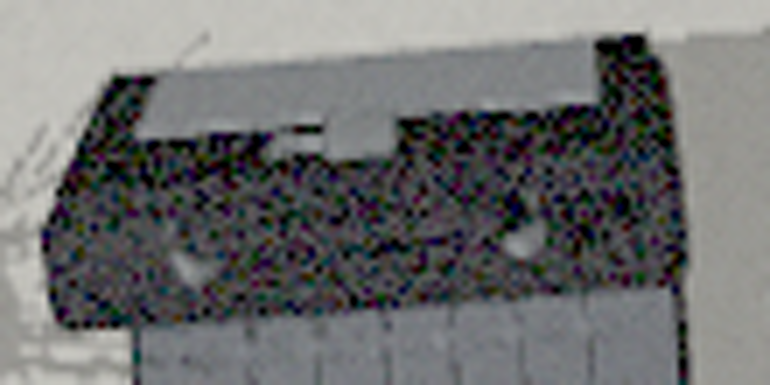

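View pics/g_scene1.png

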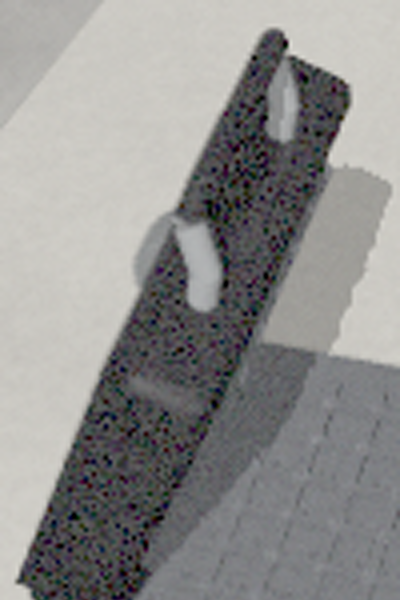

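```bash
python3 - <<'E'
from h import *
from scipy.optimize import least_squares
t=load('top1.png');s=load('scene1.png')
def C(p):
    o=p[:2];yaw=p[2];th=p[3];zb=p[4]
    L=lambda *a: lidpt(th,*a)
    obs=[(t,L(.19,.1,0),(237.9,216.9)),(t,L(.19,-.1,0),(327.9,210.7)),(t,L(.19,.1,.046),(236.0,203)),
     (t,L(0,.1,.046),(245.5,181)),(t,L(0,-.1,.046),(322.8,175.2)),
     (s,L(.19,-.1,0),(287.8,178.5)),(s,L(.19,.1,.046),(206.5,300.5)),(s,L(.19,.1,0),(230,313)),
     (t,(-.095,.1,zb),(252.7,273.2)),(t,(-.095,-.1,zb),(331.5,267.5)),
     (s,(-.095,-.1,zb),(348,256)),(s,(-.095,.1,zb),(330.5,337.5))]
    return np.array([proj(a,wpt(o,yaw,b))[0]-c for a,b,c in obs])
r=least_squares(lambda p:C(p).ravel(),[.61,.03,.08,1.2,.045],loss='soft_l1')
print(r.x,np.degrees(r.x[2]));print(C(r.x).round(1))
np.save('fit.npy',r.x)
o,yaw,th=r.x[:2],r.x[2],r.x[3]
print('handle',wpt(o,yaw,lidpt(th,.24,0,.04)),'wheel closed',wpt(o,yaw,lidpt(0,.145,0,.056)))
E
python3 d.py $(python3 -c "
import numpy as np;p=np.load('fit.npy');print(p[0],p[1],np.degrees(p[2]),p[3])") d3.png
```

```text
[0.60847939 0.0335403  0.10505472 1.19637588 0.04211903] 6.01919178968266
[[ -2.5   1. ]
 [ -0.4  -0.5]
 [ -3.3  -5.8]
 [ -3.1  -1.1]
 [  0.7  -1.9]
 [ -0.3  -4.3]
 [ 15.2 -53.7]
 [ 20.9 -53.5]
 [ -1.8   1.4]
 [ -0.1   0.3]
 [  0.7  -1. ]
 [ -2.4   2.8]]
handle [[0.65268714 0.03820169 0.29000207]] wheel closed [[0.55875505 0.02829722 0.108     ]]
```

View pics/d3.png

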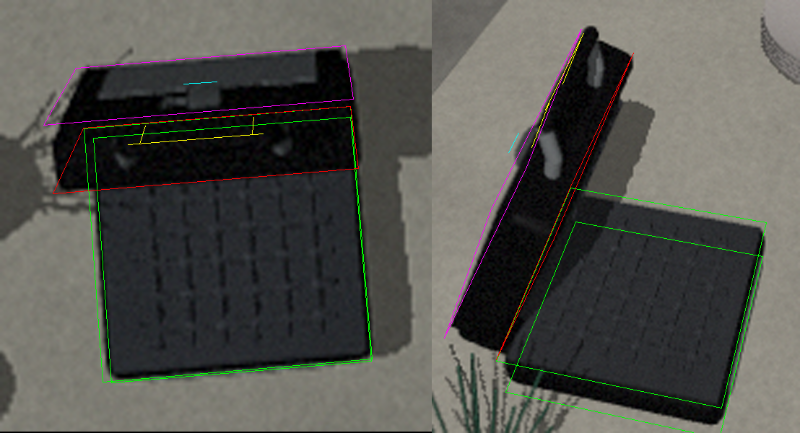

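```bash
python3 - <<'E'
from h import *
from scipy.optimize import least_squares
t=load('top1.png');s=load('scene1.png')
def C(p):
    o=p[:2];yaw=p[2];th=p[3];zb=p[4]
    L=lambda *a: lidpt(th,*a)
    obs=[(t,L(.19,.1,0),(237.9,216.9)),(t,L(.19,-.1,0),(327.9,210.7)),
     (t,L(0,.1,.046),(245.5,181)),(t,L(0,-.1,.046),(322.8,175.2)),
     (s,L(.19,-.1,0),(287.8,178.5)),(s,L(0,.1,.046),(206.5,300.5)),(s,L(0,.1,0),(230,313)),
     (t,(-.095,.1,zb),(252.7,273.2)),(t,(-.095,-.1,zb),(331.5,267.5)),
     (s,(-.095,-.1,zb),(348,256)),(s,(-.095,.1,zb),(330.5,337.5))]
    return np.array([proj(a,wpt(o,yaw,b))[0]-c for a,b,c in obs])
r=least_squares(lambda p:C(p).ravel(),[.61,.03,.08,1.2,.045],loss='soft_l1')
print(r.x,np.degrees(r.x[2]));print(C(r.x).round(1))
np.save('fit.npy',r.x)
o,yaw,th=r.x[:2],r.x[2],r.x[3]
print('handle',wpt(o,yaw,lidpt(th,.24,0,.04)),'wheel closed',wpt(o,yaw,lidpt(0,.145,0,.056)))
E
python3 d.py $(python3 -c "
import numpy as np;p=np.load('fit.npy');print(p[0],p[1],np.degrees(p[2]),p[3])") d4.png
```

```text
[0.60617346 0.02858335 0.1008861  1.21217616 0.03886333] 5.780347512360283
[[-0.4  0.6]
 [ 1.8 -0.5]
 [-0.8 -0.3]
 [ 3.  -0.9]
 [ 0.7 -6.5]
 [-3.8  3.3]
 [-3.4  0.6]
 [ 0.2  2.3]
 [ 1.8  1.5]
 [ 2.5 -1.3]
 [-0.6  1.9]]
handle [[0.65414776 0.03343978 0.29077098]] wheel closed [[0.5564277 0.0235476 0.108    ]]
```

View pics/d4.png

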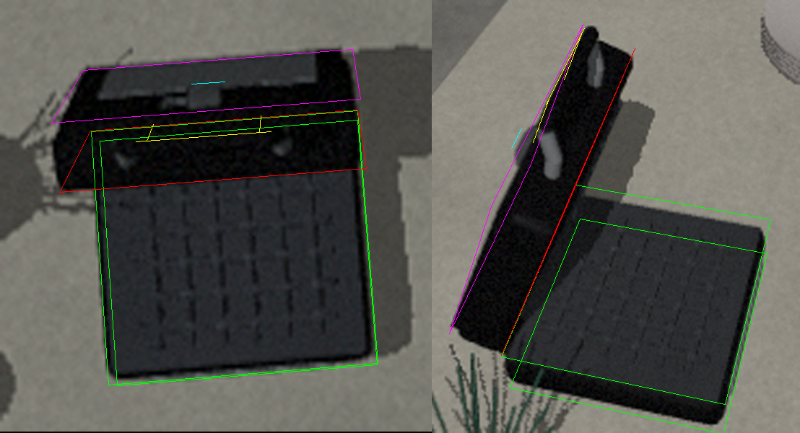

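```bash
cat >> h.py <<'E'
import json,os
def cmd():
    if os.path.exists('cmd.json'):
        d=json.load(open('cmd.json')); return np.array(d['p']),np.array(d['R'])
    o=get_obs(); return np.array([.173,-.653,.227]), None
def setcmd(p,R): json.dump({'p':list(p),'R':np.array(R).tolist()},open('cmd.json','w'))
def rows(p,R,targets,Rt):
    "row numbers (mm,deg) for world targets"
    out=[]
    for q,T in zip(targets,Rt): out.append(np.r_[R.T@(np.array(q)-p)*1000,np.degrees(Rot.from_matrix(R.T@T).as_rotvec())].round(1).tolist())
    return out
def apply(row):
    p,R=cmd(); r=np.array(row,float); setcmd(p+R@(r[:3]/1000),R@Rot.from_rotvec(np.radians(r[3:])).as_matrix())
def rep():
    o=get_obs(); p,R=cmd(); Rm=Rot.from_euler('xyz',o['orientation'],degrees=True).as_matrix()
    print('t',round(o['clock'],2),'tcp',o['tool_pos'].round(4),'cmd',p.round(4),'F',o['force'].round(2),'M',o['moment'].round(2),'open',round(o['opening'],4),'rotdiff',np.degrees(Rot.from_matrix(R.T@Rm).magnitude()).round(2)); print('R',Rm.round(3).tolist())
E
python3 - <<'E'
from h import *
o=get_obs(); R=Rot.from_euler('xyz',o['orientation'],degrees=True).as_matrix()
print(R.round(3)); setcmd([.173,-.653,.227],R)
# ideal: x exactly down
y=R[:,1].copy(); print(np.degrees(np.arctan2(y[1],y[0])))
E
```

```text
[[-0.    -0.256  0.967]
 [ 0.001  0.967  0.256]
 [-1.     0.001 -0.   ]]
104.82329408271274
```

Run:
```python
from h import *
p,R=cmd(); q=np.array([.60,.02,.40])
az=np.radians(185.6)
T=np.c_[[0,0,-1],[np.cos(az),np.sin(az),0],np.cross([0,0,-1],[np.cos(az),np.sin(az),0])]
print(rows(p,R,[q],[T]))
```

```text
[[-172.4, 541.6, 584.9, -80.8, 0.0, -0.1]]
```

Emit:
{"api": "carry_out", "payload": {
  "series": [
    [[-12,39,42,-6,0,0],[-24,77,84,-12,0,0],[-37,116,126,-18,0,0],[-49,155,168,-24,0,0],[-62,194,209,-30,0,0],[-74,232,251,-36,0,0],[-86,271,293,-42,0,0],[-98,310,334,-48,0,0],[-111,348,376,-54,0,0],[-123,387,418,-60,0,0]]
  ],
  "hand": 0
}}

```text
clock: 1.4
tool_pos: [0.4783, -0.1696, 0.3502]
orientation: [-70.8, 90.0, 4.2]
force: [0.7, -0.2, 0.4]
opening: 0.0437
```

Run:
```python
from h import *
apply([-123,387,418,-60,0,0]); rep()
p,R=cmd(); q=np.array([.60,.02,.40])
az=np.radians(185.6)
T=np.c_[[0,0,-1],[np.cos(az),np.sin(az),0],np.cross([0,0,-1],[np.cos(az),np.sin(az),0])]
print(rows(p,R,[q],[T]))
```

```text
t 1.4 tcp [ 0.4783 -0.1696  0.3502] cmd [ 0.4781 -0.1721  0.3504] F [ 0.65 -0.15  0.35] M [-0.11 -0.1   0.07] open 0.0437 rotdiff 0.23
R [[0.0, -0.966, 0.258], [0.0, 0.258, 0.966], [-1.0, -0.0, 0.0]]
[[-49.4, -67.3, 217.3, -20.8, 0.1, -0.0]]
```

Emit:
{"api": "carry_out", "payload": {
  "series": [
    [[-13,-17,54,-5,0,0],[-25,-34,108,-10,0,0],[-37,-50,163,-15,0,0],[-49,-67,217,-21,0,0],[-49,-67,217,-21,0,0]]
  ]
}}

```text
clock: 2.02
tool_pos: [0.6008, 0.0237, 0.3974]
orientation: [89.8, 89.9, -174.1]
force: [-0.3, -0.9, -0.4]
opening: 0.0438
```

Run:
```python
from h import *
apply([-49,-67,217,-21,0,0]); rep()
s=pic('wrist','wrist2.png'); print(s['eye'],s['attitude'])
o=(.606,.0286);yaw=np.radians(5.6);th=1.21
im=s['color'][:,:,::-1].copy(); im=(255*(im/255.)**.5).astype(np.uint8)
for a,b in [(lidpt(th,.24,.042,.04),lidpt(th,.24,-.042,.04)),(lidpt(th,.19,.1,.046),lidpt(th,.19,-.1,.046)),((-.095,.1,.04),(-.095,-.1,.04))]:
    p=proj(s,wpt(o,yaw,np.array([a,b]))).astype(int); cv2.line(im,tuple(map(int,p[0])),tuple(map(int,p[1])),(0,255,255),1)
cv2.imwrite('pics/w2d.png',im)
```

```text
t 2.02 tcp [0.6008 0.0237 0.3974] cmd [0.5996 0.0197 0.3996] F [-0.29 -0.89 -0.43] M [-0.04  0.16  0.01] open 0.0438 rotdiff 0.28
R [[-0.001, -0.994, -0.106], [-0.0, -0.106, 0.994], [-1.0, 0.001, 0.0]]
[ 0.60851525 -0.04487243  0.55482857] [ 1.65241632e+02 -8.78389822e-02 -1.73862289e+02]
```

View pics/w2d.png

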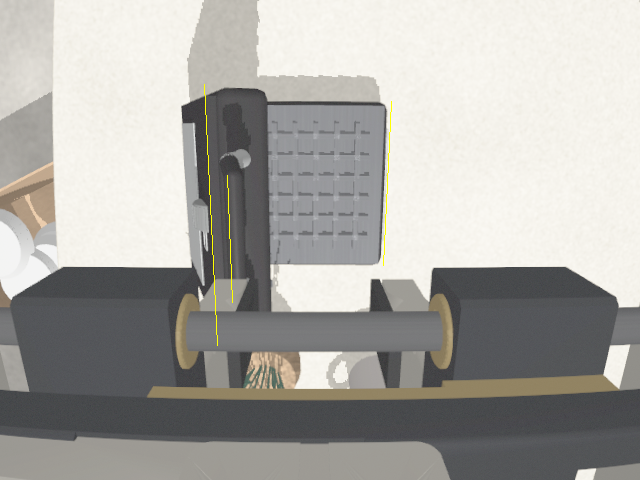

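Run:
```python
from h import *
rep(); p,R=cmd()
print(rows(p,R,[[.65,.033,.40],[.65,.033,.272]],[R,R]))
```

```text
t 2.08 tcp [0.5998 0.0222 0.3974] cmd [0.5996 0.0197 0.3996] F [-0.15  0.15  0.4 ] M [-0.02  0.19 -0.05] open 0.0439 rotdiff 0.18
R [[-0.002, -0.995, -0.104], [-0.0, -0.104, 0.995], [-1.0, 0.002, -0.0]]
[[-0.4, -51.5, 8.1, 0.0, 0.0, 0.0], [127.6, -51.5, 7.9, 0.0, 0.0, 0.0]]
```

Emit:
{"api": "carry_out", "payload": {
  "series": [
    [[10,-25,5,0,0,0],[30,-51,8,0,0,0],[60,-51,8,0,0,0],[60,-51,8,0,0,0]]
  ]
}}

```text
clock: 2.58
tool_pos: [0.6476, 0.0324, 0.336]
orientation: [96.7, 89.7, -167.6]
force: [0.8, -0.3, 1.2]
opening: 0.044
```

Run:
```python
from h import *
apply([60,-51,8,0,0,0]); rep()
s=pic('wrist','wrist3.png')
im=s['color'][:,:,::-1].copy(); im=(255*(im/255.)**.5).astype(np.uint8)
cv2.imwrite('pics/w3d.png',im)
```

```text
t 2.58 tcp [0.6476 0.0324 0.336 ] cmd [0.6495 0.033  0.3396] F [ 0.8  -0.29  1.16] M [-0.01  0.16 -0.04] open 0.044 rotdiff 0.31
R [[-0.005, -0.995, -0.1], [-0.001, -0.1, 0.995], [-1.0, 0.005, -0.001]]
```

View pics/w3d.png

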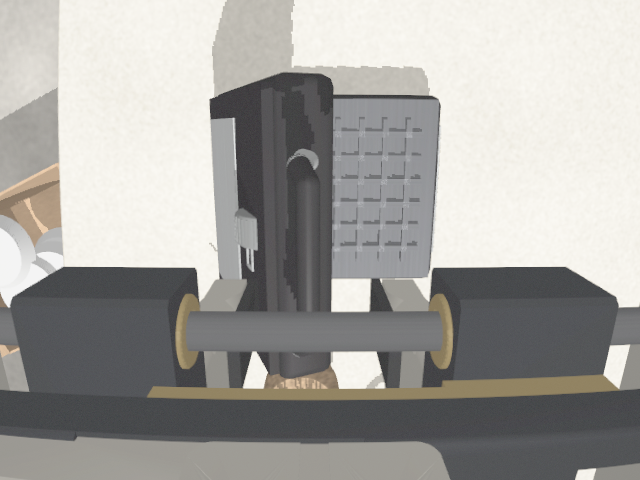

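Emit:
{"api": "carry_out", "payload": {
  "series": [
    [[22,0,0,0,0,0],[43,0,0,0,0,0],[64,0,0,0,0,0],[64,0,0,0,0,0]]
  ]
}}

```text
clock: 3.12
tool_pos: [0.6486, 0.033, 0.2751]
orientation: [122.1, 90.0, -142.1]
force: [-1.0, -0.1, -0.4]
opening: 0.0441
```

Run:
```python
from h import *
apply([64,0,0,0,0,0]); rep()
s=pic('wrist','wrist4.png')
im=s['color'][:,:,::-1].copy(); im=(255*(im/255.)**.5).astype(np.uint8)
cv2.imwrite('pics/w4d.png',im)
s=pic('scene','scene4.png'); crop('scene4.png',150,80,390,350,'s4.png',2.2)
```

```text
t 3.12 tcp [0.6486 0.033  0.2751] cmd [0.6495 0.033  0.2756] F [-0.95 -0.08 -0.35] M [0.01 0.13 0.01] open 0.0441 rotdiff 0.09
R [[-0.0, -0.995, -0.101], [-0.0, -0.101, 0.995], [-1.0, 0.0, -0.0]]
```

View pics/w4d.png

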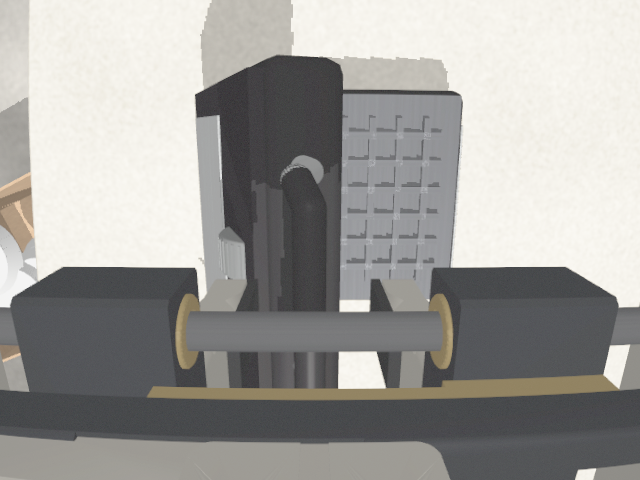

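View pics/s4.png

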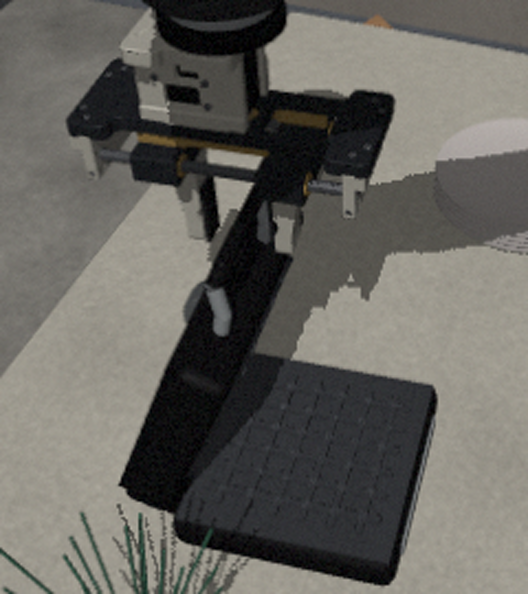

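Emit:
{"api": "carry_out", "payload": {
  "series": [
    [[4,0,0,0,0,0],[4,0,0,0,0,0],[4,0,0,0,0,0],[4,0,0,0,0,0],[4,0,0,0,0,0]]
  ],
  "hand": 1
}}

```text
clock: 3.85
tool_pos: [0.6493, 0.0336, 0.2707]
orientation: [-104.0, 90.0, -8.2]
force: [-0.1, 0.2, 1.3]
opening: 0.0109
```

Run:
```python
from h import *
apply([4,0,0,0,0,0]); rep()
```

```text
t 3.85 tcp [0.6493 0.0336 0.2707] cmd [0.6495 0.033  0.2716] F [-0.12  0.19  1.28] M [ 0.07 -0.01 -0.03] open 0.0109 rotdiff 0.08
R [[0.0, -0.995, -0.102], [-0.0, -0.102, 0.995], [-1.0, -0.0, -0.0]]
```

```bash
cat > path.py <<'E'
from h import *
import sys
th0,th1,n=map(float,sys.argv[1:4]); n=int(n)
f=lambda t:np.array([.24*np.sin(t)+.04*np.cos(t), .24*np.cos(t)-.04*np.sin(t)])*1000
a=f(th0)
print([[round(a[0]-f(t)[0]),round(f(t)[1]-a[1]),0,0,0,0] for t in np.linspace(th0,th1,n+1)[1:]])
E
python3 path.py 1.19 0.9 6
```

```text
[[3, 11, 0, 0, 0, 0], [6, 23, 0, 0, 0, 0], [10, 34, 0, 0, 0, 0], [14, 45, 0, 0, 0, 0], [19, 55, 0, 0, 0, 0], [25, 66, 0, 0, 0, 0]]
```

Emit:
{"api": "carry_out", "payload": {
  "series": [
    [[3,11,0,0,0,0],[6,23,0,0,0,0],[10,34,0,0,0,0],[14,45,0,0,0,0],[19,55,0,0,0,0],[25,66,0,0,0,0],[25,66,0,0,0,0]]
  ]
}}

```text
clock: 4.72
tool_pos: [0.5814, 0.0268, 0.2449]
orientation: [86.1, 89.8, -178.1]
force: [-4.5, 2.2, -0.1]
opening: 0.011
```

```bash
python3 - <<'E'
from h import *
apply([25,66,0,0,0,0]); rep()
s=pic('wrist','wrist5.png')
im=s['color'][:,:,::-1].copy(); im=(255*(im/255.)**.5).astype(np.uint8)
cv2.imwrite('pics/w5d.png',im)
s=pic('scene','scene5.png'); crop('scene5.png',150,80,390,350,'s5.png',2.2)
E
python3 path.py 0.9 0.4 10
```

```text
t 4.72 tcp [0.5814 0.0268 0.2449] cmd [0.5838 0.0264 0.2466] F [-4.51  2.23 -0.06] M [ 0.49  1.2  -0.07] open 0.011 rotdiff 0.15
R [[-0.003, -0.995, -0.102], [-0.0, -0.102, 0.995], [-1.0, 0.003, 0.0]]
[[6, 10, 0, 0, 0, 0], [13, 21, 0, 0, 0, 0], [20, 30, 0, 0, 0, 0], [28, 40, 0, 0, 0, 0], [36, 49, 0, 0, 0, 0], [44, 58, 0, 0, 0, 0], [53, 66, 0, 0, 0, 0], [63, 74, 0, 0, 0, 0], [72, 81, 0, 0, 0, 0], [83, 88, 0, 0, 0, 0]]
```

View pics/s5.png

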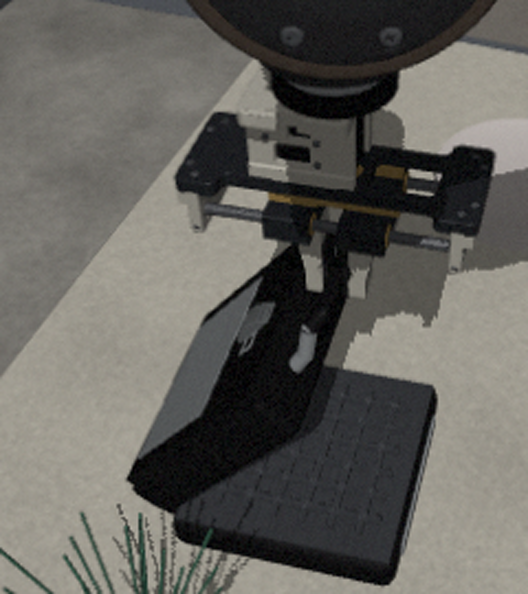

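Emit:
{"api": "carry_out", "payload": {
  "series": [
    [[6,10,0,0,0,0],[13,21,0,0,0,0],[20,30,0,0,0,0],[28,40,0,0,0,0],[36,49,0,0,0,0],[44,58,0,0,0,0],[53,66,0,0,0,0],[63,74,0,0,0,0],[72,81,0,0,0,0],[83,88,0,0,0,0]]
  ]
}}

```text
clock: 6.08
tool_pos: [0.4968, 0.0183, 0.1623]
orientation: [-84.7, 89.9, 11.2]
force: [7.1, 1.7, -4.9]
opening: 0.0109
```

```bash
python3 - <<'E'
from h import *
apply([83,88,0,0,0,0]); rep()
s=pic('scene','scene6.png'); crop('scene6.png',150,80,390,350,'s6.png',2.2)
E
python3 path.py 0.4 0.06 8
```

```text
t 6.08 tcp [0.4968 0.0183 0.1623] cmd [0.4962 0.0175 0.1636] F [ 7.12  1.74 -4.92] M [ 0.59 -2.84 -0.04] open 0.0109 rotdiff 0.18
R [[0.003, -0.995, -0.102], [0.001, -0.102, 0.995], [-1.0, -0.003, 0.0]]
[[9, 5, 0, 0, 0, 0], [18, 10, 0, 0, 0, 0], [27, 15, 0, 0, 0, 0], [37, 19, 0, 0, 0, 0], [46, 23, 0, 0, 0, 0], [56, 26, 0, 0, 0, 0], [66, 29, 0, 0, 0, 0], [76, 32, 0, 0, 0, 0]]
```

View pics/s6.png

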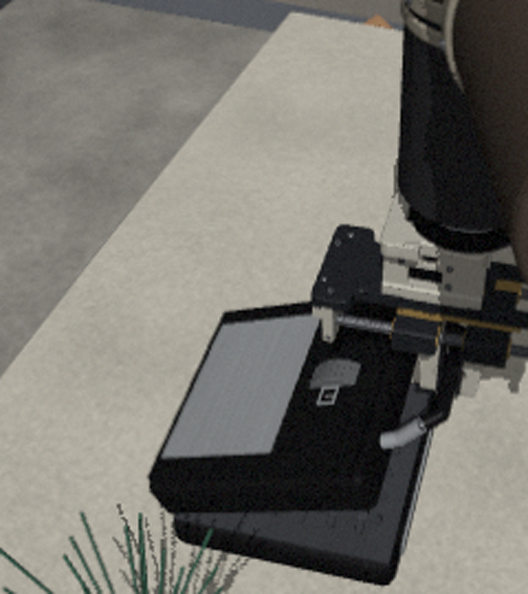

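Emit:
{"api": "carry_out", "payload": {
  "series": [
    [[8,3,0,0,0,0],[17,8,0,0,0,0],[26,13,0,0,0,0],[35,16,0,0,0,0],[44,20,0,0,0,0],[52,22,0,0,0,0],[60,24,0,0,0,0],[66,26,0,0,0,0],[66,26,0,0,0,0]]
  ]
}}

```text
clock: 7.25
tool_pos: [0.4694, 0.0153, 0.0955]
orientation: [90.9, 89.9, -173.3]
force: [-0.9, 5.6, -4.9]
opening: 0.0107
```

Run:
```python
from h import *
apply([66,26,0,0,0,0]); rep()
s=pic('scene','scene7.png'); crop('scene7.png',180,150,380,350,'s7.png',2.8)
```

```text
t 7.25 tcp [0.4694 0.0153 0.0955] cmd [0.4703 0.015  0.0977] F [-0.88  5.6  -4.94] M [ 1.94 -0.25 -0.04] open 0.0107 rotdiff 0.09
R [[-0.001, -0.995, -0.101], [-0.0, -0.101, 0.995], [-1.0, 0.001, -0.0]]
```

View pics/s7.png

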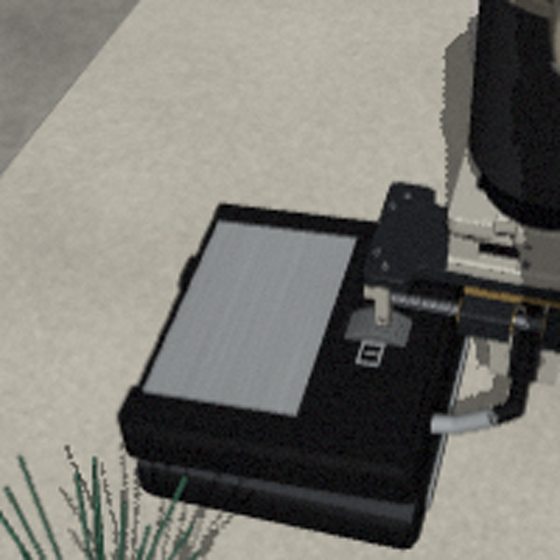

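Emit:
{"api": "carry_out", "payload": {
  "series": [
    [[4,1,0,0,0,0],[8,1,1,0,0,0],[12,2,1,0,0,0],[16,2,1,0,0,0],[20,2,1,0,0,0],[20,2,1,0,0,0]]
  ]
}}

```text
clock: 8.05
tool_pos: [0.4656, 0.015, 0.0761]
orientation: [106.5, 89.7, -157.7]
force: [-9.7, -0.2, 7.3]
opening: 0.0112
```

Run:
```python
from h import *
apply([20,2,1,0,0,0]); rep()
```

```text
t 8.05 tcp [0.4656 0.015  0.0761] cmd [0.4682 0.0158 0.0777] F [-9.67 -0.19  7.27] M [-0.08  3.61 -0.04] open 0.0112 rotdiff 0.28
R [[-0.004, -0.995, -0.101], [-0.002, -0.101, 0.995], [-1.0, 0.005, -0.001]]
```

Emit:
{"api": "carry_out", "payload": {
  "series": [
    [[1,2,0,0,0,0],[2,3,0,0,0,0],[2,3,0,0,0,0]]
  ]
}}

```text
clock: 8.43
tool_pos: [0.4656, 0.0151, 0.076]
orientation: [-141.5, 89.9, -45.6]
force: [-4.6, -4.3, 17.5]
opening: 0.0111
```

Run:
```python
from h import *
apply([2,3,0,0,0,0]); rep()
s=pic('scene','scene8.png'); crop('scene8.png',180,150,380,350,'s8.png',2.8)
```

```text
t 8.43 tcp [0.4656 0.0151 0.076 ] cmd [0.4653 0.0155 0.0757] F [-4.59 -4.25 17.48] M [-1.39  2.06 -0.01] open 0.0111 rotdiff 0.18
R [[0.001, -0.995, -0.103], [-0.001, -0.103, 0.995], [-1.0, -0.001, -0.001]]
```

View pics/s8.png

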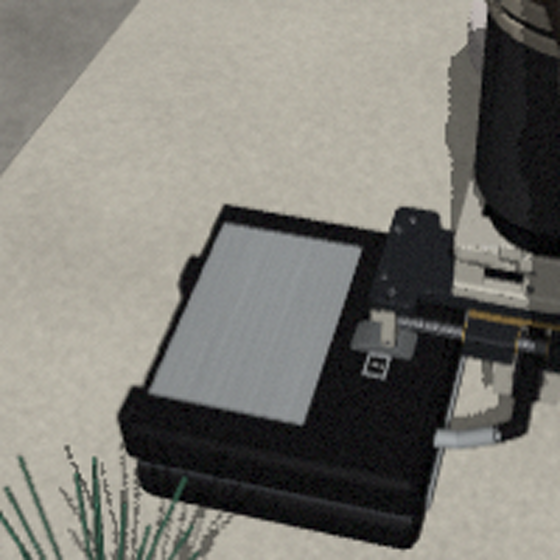

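Emit:
{"api": "carry_out", "payload": {
  "series": [
    [[-2,0,0,0,0,0],[-2,0,0,0,0,0],[-2,0,0,0,0,0],[-2,0,0,0,0,0]]
  ],
  "hand": 0.4
}}

```text
clock: 8.98
tool_pos: [0.465, 0.0159, 0.0764]
orientation: [110.3, 90.0, -153.9]
force: [-0.4, 0.6, -0.6]
opening: 0.0261
```

Run:
```python
from h import *
apply([-2,0,0,0,0,0]); rep()
```

```text
t 8.97 tcp [0.465  0.0159 0.0764] cmd [0.4653 0.0155 0.0777] F [-0.38  0.58 -0.59] M [ 0.07  0.11 -0.01] open 0.0261 rotdiff 0.08
R [[-0.0, -0.995, -0.102], [-0.0, -0.102, 0.995], [-1.0, 0.0, -0.0]]
```

Free of force. Rise slowly, then up for a look.

Emit:
{"api": "carry_out", "payload": {
  "series": [
    [[-8,0,0,0,0,0],[-22,0,0,0,0,0],[-50,0,0,0,0,0],[-90,0,0,0,0,0],[-130,0,0,0,0,0],[-170,0,0,0,0,0],[-170,0,0,0,0,0]]
  ]
}}

```text
clock: 9.85
tool_pos: [0.4668, 0.0163, 0.251]
orientation: [-77.1, 89.6, 18.8]
force: [0.3, -0.3, -0.6]
opening: 0.026
```

Run:
```python
from h import *
apply([-170,0,0,0,0,0]); rep()
s=pic('wrist','wrist9.png'); print(s['eye'])
im=s['color'][:,:,::-1].copy(); im=(255*(im/255.)**.6).astype(np.uint8)
cv2.imwrite('pics/w9d.png',im)
s=pic('scene','scene9.png'); crop('scene9.png',180,150,380,350,'s9.png',2.8)
s=pic('top','top9.png'); crop('top9.png',220,160,350,290,'t9.png',4.6)
```

```text
t 9.85 tcp [0.4668 0.0163 0.251 ] cmd [0.4653 0.0153 0.2477] F [ 0.32 -0.29 -0.58] M [0.08 0.14 0.02] open 0.026 rotdiff 0.45
R [[0.007, -0.995, -0.102], [0.002, -0.102, 0.995], [-1.0, -0.007, 0.002]]
[ 0.47282748 -0.05271187  0.40824531]
```

View pics/w9d.png

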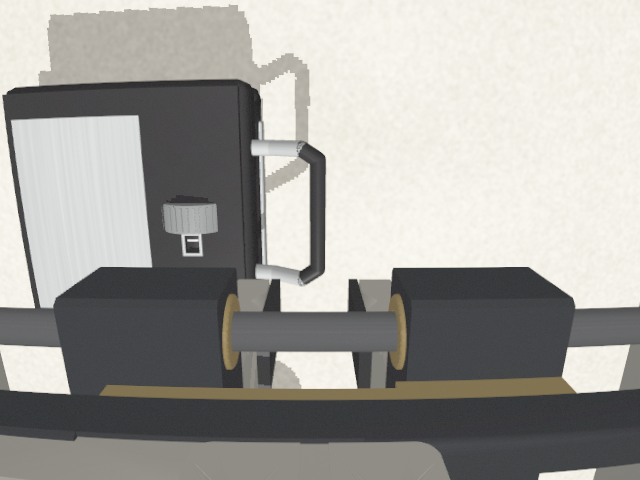

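View pics/s9.png

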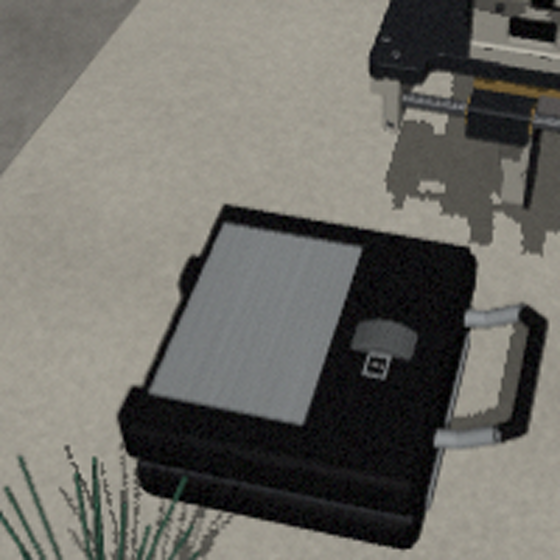

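View pics/t9.png

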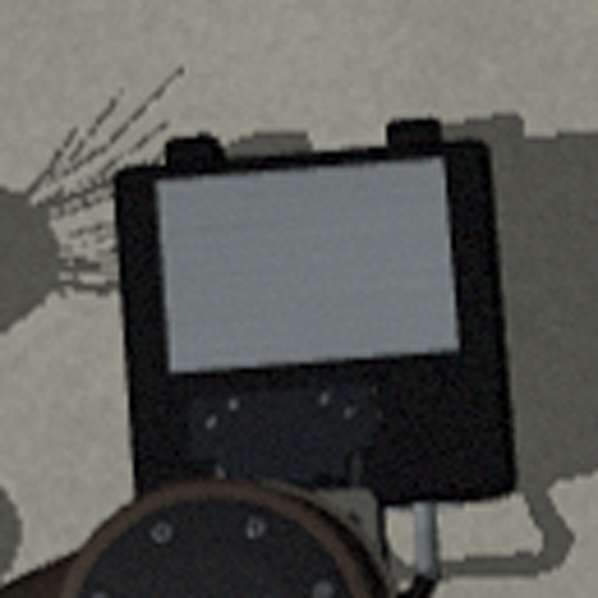

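Run:
```python
from h import *
crop('wrist9.png',130,180,250,280,'w9c.png',6)
s=load('wrist9.png');t=load('top9.png');c=load('scene9.png')
print('window',atz(s,[[192,245]],.098),'edges',atz(s,[[163,230],[217,230]],.099))
print('handle ends',atz(s,[[317,155],[317,272]],.092))
print('scene window',atz(c,[[180+376/2.8,150+364/2.8]],.098))
print('top lid corners', atz(t,[[220+118/4.6,160+170/4.6],[220+490/4.6,160+143/4.6],[220+515/4.6,160+492/4.6]],.098))
p=np.load('fit.npy'); print(wpt((.607,.029),np.radians(5.5),[[-.05,0,.108],[-.05,.0205,.098]]))
```

```text
window [[0.55769958 0.04592703 0.098     ]] edges [[0.57990847 0.03621765 0.099     ]
 [0.53892552 0.0319415  0.099     ]]
handle ends [[ 0.47050222 -0.0299309   0.092     ]
 [ 0.46110762  0.05937785  0.092     ]]
scene window [[0.55576656 0.04680148 0.098     ]]
top lid corners [[ 0.6887902   0.13403295  0.098     ]
 [ 0.7072291  -0.0598374   0.098     ]
 [ 0.52509524 -0.07659127  0.098     ]]
[[0.55723019 0.02420771 0.108     ]
 [0.55526535 0.04461333 0.098     ]]
```

View pics/w9c.png

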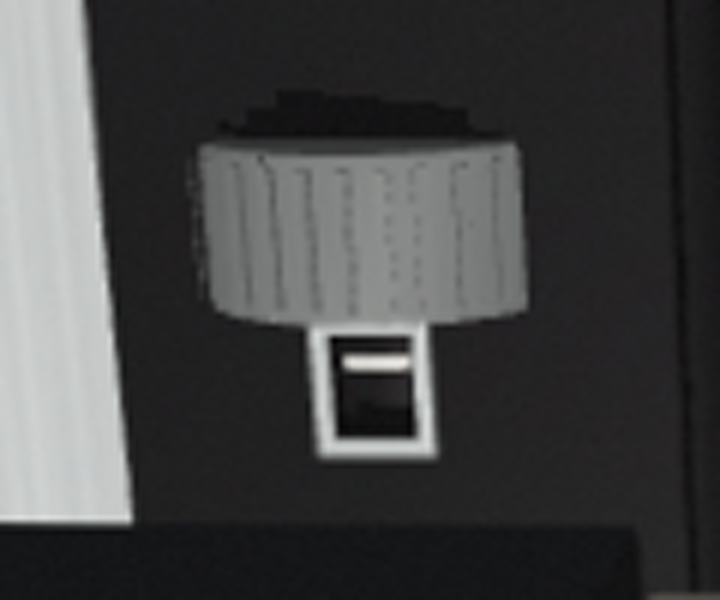

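Run:
```python
from h import *
p,R=cmd()
print(rows(p,R,[[.558,.085,.23]],[R]))
```

```text
[[17.7, -99.3, 59.9, 0.0, 0.0, 0.0]]
```

Emit:
{"api": "carry_out", "payload": {
  "series": [
    [[5,-33,20,0,0,0],[10,-66,40,0,0,0],[18,-99,60,0,0,0],[18,-99,60,0,0,0],[18,-99,60,0,0,0],[18,-99,60,0,0,0]]
  ],
  "hand": 1
}}

```text
clock: 10.75
tool_pos: [0.5568, 0.0851, 0.2286]
orientation: [101.2, 90.0, -163.0]
force: [-0.2, 1.0, 0.8]
opening: 0.001
```

Run:
```python
from h import *
apply([18,-99,60,0,0,0]); rep()
s=pic('wrist','wrist10.png')
p=proj(s,[[.557,.046,.098]])[0]; print(p)
w=atz(s,[p],.098)
cv2.imwrite('pics/w10.png',s['color'][:,:,::-1])
```

```text
t 10.75 tcp [0.5568 0.0851 0.2286] cmd [0.5577 0.085  0.2297] F [-0.21  1.    0.8 ] M [-0.01  0.07  0.02] open 0.001 rotdiff 0.07
R [[-0.0, -0.995, -0.101], [-0.0, -0.101, 0.995], [-1.0, 0.0, -0.0]]
[319.62902461 169.73345354]
```

View pics/w10.png

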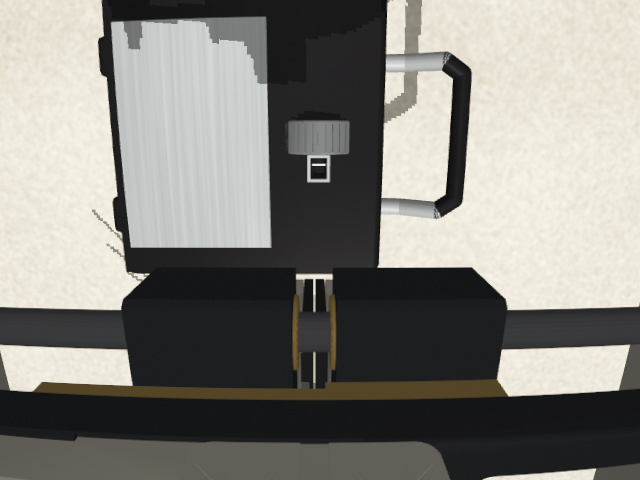

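Run:
```python
from h import *
crop('wrist10.png',280,110,360,190,'w10c.png',7)
```

```text
(no output)
```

View pics/w10c.png

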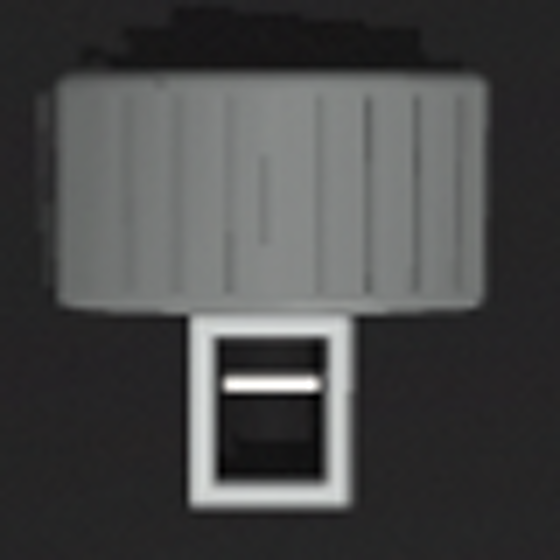

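Run:
```python
from h import *
s=load('wrist10.png'); q=atz(s,[[319,136.6]],.106); print(q)
p,R=cmd()
q=q[0]; q[2]=.122
print(rows(p,R,[q],[R]))
```

```text
[[0.55980959 0.02423528 0.106     ]]
[[107.6, 4.1, -60.8, 0.0, 0.0, 0.0]]
```

Emit:
{"api": "carry_out", "payload": {
  "series": [
    [[15,-3,-30,0,0,0],[40,-5,-61,0,0,0],[75,-5,-61,0,0,0],[100,-5,-61,0,0,0],[105,-5,-61,0,0,0],[105,-5,-61,0,0,0],[105,-5,-61,0,0,0]]
  ]
}}

```text
clock: 11.68
tool_pos: [0.5693, 0.0257, 0.125]
orientation: [-80.7, 89.9, 15.1]
force: [-0.5, 0.4, -0.7]
opening: 0.0003
```

Run:
```python
from h import *
apply([105,-5,-61,0,0,0]); rep()
for i in range(4):
    pic('scene','scene11.png'); print(get_obs()['force'].round(2),get_obs()['tool_pos'].round(4))
crop('scene11.png',240,200,380,320,'s11.png',5)
```

```text
t 11.68 tcp [0.5693 0.0257 0.125 ] cmd [0.5688 0.025  0.1246] F [-0.53  0.42 -0.67] M [-0.    0.11  0.05] open 0.0003 rotdiff 0.16
R [[0.002, -0.995, -0.102], [0.001, -0.102, 0.995], [-1.0, -0.002, 0.0]]
[ 0.05 -0.76  0.58] [0.5693 0.0257 0.1249]
[ 0.17 -0.28  0.12] [0.5692 0.0257 0.1247]
[-0.23  0.7   0.82] [0.569  0.0256 0.1245]
[ 0.57  0.03 -0.55] [0.5689 0.0256 0.1243]
```

View pics/s11.png

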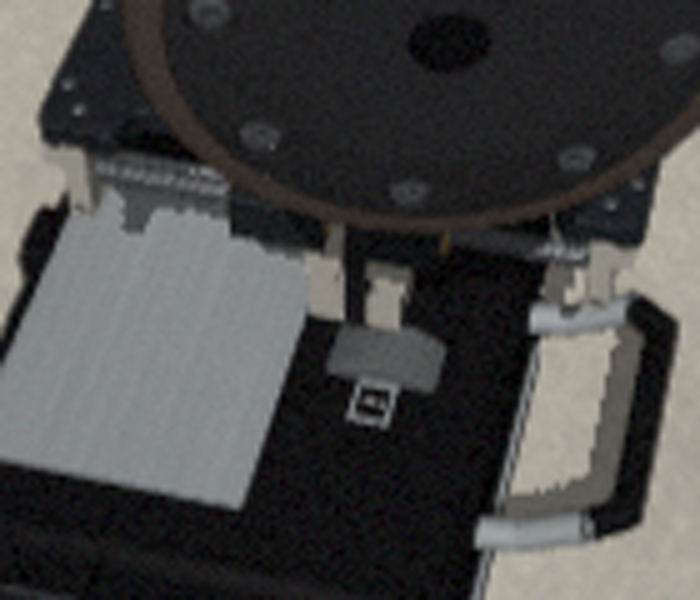

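Emit:
{"api": "carry_out", "payload": {
  "series": [
    [[5,0,0,0,0,0],[9,0,0,0,0,0],[11,0,0,0,0,0],[11,0,0,0,0,0],[11,0,0,0,0,0]]
  ]
}}

```text
clock: 12.5
tool_pos: [0.5686, 0.0254, 0.1126]
orientation: [-166.6, 90.0, -70.8]
force: [0.4, 0.1, -1.0]
opening: 0.0006
```

Emit:
{"api": "carry_out", "payload": {
  "series": [
    [[0.5,0,0,0,0,0],[1,0,0,0,0,0],[1,0,0,0,0,0]]
  ]
}}

```text
clock: 12.88
tool_pos: [0.5685, 0.0254, 0.1116]
orientation: [41.2, 90.0, 137.0]
force: [-0.0, 0.1, -0.1]
opening: 0.0005
```

Emit:
{"api": "carry_out", "payload": {
  "series": [
    [[0.5,0,0,0,0,0],[1,0,0,0,0,0],[1,0,0,0,0,0]]
  ]
}}

```text
clock: 13.25
tool_pos: [0.5685, 0.0254, 0.1105]
orientation: [92.6, 90.0, -171.5]
force: [0.6, -0.7, -0.2]
opening: 0.0005
```

Emit:
{"api": "carry_out", "payload": {
  "series": [
    [[0.5,0,0,0,0,0],[1,0,0,0,0,0],[1,0,0,0,0,0]]
  ]
}}

```text
clock: 13.62
tool_pos: [0.5685, 0.0254, 0.1095]
orientation: [95.5, 90.0, -168.6]
force: [0.1, 0.0, 0.1]
opening: 0.0004
```

Emit:
{"api": "carry_out", "payload": {
  "series": [
    [[0.5,0,0,0,0,0],[1,0,0,0,0,0],[1,0,0,0,0,0]]
  ]
}}

```text
clock: 14.0
tool_pos: [0.5685, 0.0254, 0.1085]
orientation: [105.6, 90.0, -158.6]
force: [-0.9, -0.1, 0.4]
opening: 0.0006
```

Emit:
{"api": "carry_out", "payload": {
  "series": [
    [[0.5,0,0,0,0,0],[1,0,0,0,0,0],[1,0,0,0,0,0]]
  ]
}}

```text
clock: 14.38
tool_pos: [0.5685, 0.0254, 0.1075]
orientation: [89.4, 90.0, -174.8]
force: [0.1, -1.1, 0.2]
opening: 0.0007
```

Emit:
{"api": "carry_out", "payload": {
  "series": [
    [[0.5,0,0,0,0,0],[1,0,0,0,0,0],[1,0,0,0,0,0]]
  ]
}}

```text
clock: 14.75
tool_pos: [0.5687, 0.0254, 0.1067]
orientation: [-99.8, 90.0, -4.0]
force: [-0.4, 0.3, 2.4]
opening: 0.0001
```

Emit:
{"api": "carry_out", "payload": {
  "series": [
    [[0.5,0,0,0,0,0],[1,0,0,0,0,0],[1,0,0,0,0,0]]
  ]
}}

```text
clock: 15.12
tool_pos: [0.5689, 0.0254, 0.106]
orientation: [-93.2, 90.0, 2.7]
force: [-0.1, 0.4, 4.9]
opening: 0.0001
```

Emit:
{"api": "carry_out", "payload": {
  "series": [
    [[0.5,0,0,0,0,0],[1,0,0,0,0,0],[1,0,0,0,0,0]]
  ]
}}

```text
clock: 15.5
tool_pos: [0.5691, 0.0254, 0.1054]
orientation: [-95.1, 89.9, 0.8]
force: [-1.9, 0.4, 7.0]
opening: 0.0006
```

Emit:
{"api": "carry_out", "payload": {
  "series": [
    [[0.5,0,0,0,0,0],[1,0,0,0,0,0],[1,0,0,0,0,0]]
  ]
}}

```text
clock: 15.88
tool_pos: [0.5694, 0.0254, 0.1049]
orientation: [-95.0, 89.9, 0.9]
force: [-1.1, -0.5, 12.0]
opening: 0.0005
```

Run:
```python
from h import *
apply([11,0,0,0,0,0])
for i in range(9): apply([1,0,0,0,0,0])
rep()
import time
for i in range(4):
    pic('scene','scene12.png'); print(get_obs()['force'].round(2),get_obs()['tool_pos'].round(4))
```

```text
t 15.88 tcp [0.5694 0.0254 0.1049] cmd [0.5688 0.025  0.1046] F [-1.14 -0.46 12.04] M [ 0.01  0.9  -0.01] open 0.0005 rotdiff 0.16
R [[0.002, -0.995, -0.102], [0.0, -0.102, 0.995], [-1.0, -0.002, -0.0]]
[-2.05 -0.23 11.3 ] [0.5694 0.0255 0.1049]
[-2.07 -0.09 11.24] [0.5694 0.0255 0.1049]
[-1.96  0.52 10.37] [0.5694 0.0255 0.1049]
[-1.65  0.67 11.48] [0.5694 0.0255 0.1049]
```

Emit:
{"api": "carry_out", "payload": {
  "series": [
    [[-0.3,1,0,0,0,0],[-0.3,3,0,0,0,0],[-0.3,5,0,0,0,0],[-0.3,7,0,0,0,0],[-0.3,9,0,0,0,0],[-0.3,9,0,0,0,0]]
  ]
}}

```text
clock: 16.82
tool_pos: [0.5624, 0.0249, 0.1058]
orientation: [-88.4, 89.7, 7.5]
force: [3.3, -1.3, 10.3]
opening: 0.0002
```

Emit:
{"api": "carry_out", "payload": {
  "series": [
    [[0,2,0,0,0,0],[0,4,0,0,0,0],[0,6,0,0,0,0],[0,8,0,0,0,0],[0,10,0,0,0,0],[0,10,0,0,0,0]]
  ]
}}

```text
clock: 17.58
tool_pos: [0.551, 0.0237, 0.1052]
orientation: [-87.9, 89.8, 8.0]
force: [-0.2, -1.2, 7.6]
opening: 0.0004
```

Run:
```python
from h import *
apply([-.3,9,0,0,0,0]);apply([0,10,0,0,0,0])
rep()
pic('scene','scene13.png'); crop('scene13.png',290,250,350,310,'s13.png',9)
```

```text
t 17.57 tcp [0.551  0.0237 0.1052] cmd [0.5499 0.0231 0.1049] F [-0.19 -1.23  7.61] M [ 0.02  0.06 -0.03] open 0.0004 rotdiff 0.22
R [[0.003, -0.995, -0.102], [0.0, -0.102, 0.995], [-1.0, -0.003, 0.0]]
```

View pics/s13.png

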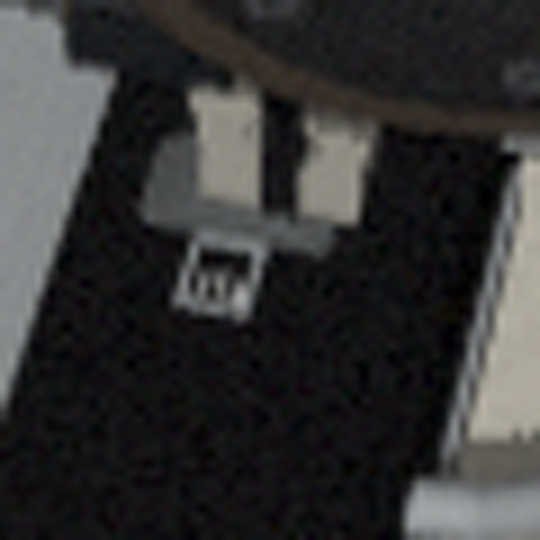

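Emit:
{"api": "carry_out", "payload": {
  "series": [
    [[-2,0,0,0,0,0],[-5,0,0,0,0,0],[-5,0,0,0,0,0]]
  ]
}}

```text
clock: 18.0
tool_pos: [0.5493, 0.0234, 0.1086]
orientation: [85.9, 90.0, -178.3]
force: [0.9, 0.1, -0.3]
opening: 0.0005
```

Run:
```python
from h import *
apply([-5,0,0,0,0,0])
rep()
pic('scene','scene14.png'); crop('scene14.png',290,250,350,310,'s14.png',9)
```

```text
t 18.0 tcp [0.5493 0.0234 0.1086] cmd [0.5499 0.0231 0.1099] F [ 0.86  0.15 -0.35] M [ 0.02  0.08 -0.  ] open 0.0005 rotdiff 0.07
R [[-0.001, -0.995, -0.101], [-0.0, -0.101, 0.995], [-1.0, 0.001, 0.0]]
```

View pics/s14.png

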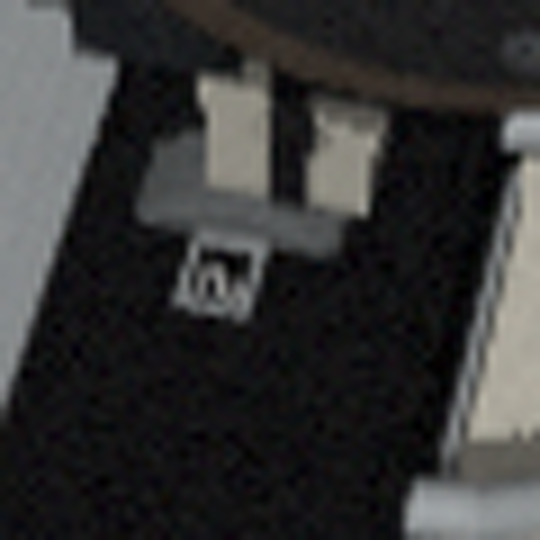

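Emit:
{"api": "carry_out", "payload": {
  "series": [
    [[-1,-8,0,0,0,0],[-1,-19,0,0,0,0],[1,-19,0,0,0,0],[2.5,-19,0,0,0,0],[3.5,-19,0,0,0,0],[4.3,-19,0,0,0,0],[4.8,-19,0,0,0,0],[4.8,-19,0,0,0,0]]
  ]
}}

```text
clock: 19.05
tool_pos: [0.5692, 0.0255, 0.1053]
orientation: [-92.2, 89.9, 3.7]
force: [-1.1, -0.5, 7.9]
opening: 0.0001
```

Add 0.5 mm, drag 20 mm, and lift.

Emit:
{"api": "carry_out", "payload": {
  "series": [
    [[0.5,0,0,0,0,0],[0.5,2,0,0,0,0],[0.5,4,0,0,0,0],[0.5,6,0,0,0,0],[0.5,8,0,0,0,0],[0.5,10,0,0,0,0],[0.5,12,0,0,0,0],[0.5,15,0,0,0,0],[0.5,18,0,0,0,0],[0.5,20,0,0,0,0]]
  ]
}}

```text
clock: 20.3
tool_pos: [0.5505, 0.0237, 0.1053]
orientation: [-87.3, 89.7, 8.6]
force: [3.5, -1.5, 7.2]
opening: 0.0004
```

Emit:
{"api": "carry_out", "payload": {
  "series": [
    [[0,0,0,0,0,0],[-2,0,0,0,0,0],[-5.5,0,0,0,0,0],[-5.5,0,0,0,0,0]]
  ]
}}

```text
clock: 20.8
tool_pos: [0.5481, 0.0232, 0.1089]
orientation: [88.2, 89.9, -176.0]
force: [0.2, -0.2, -0.8]
opening: 0.0004
```

Run:
```python
from h import *
apply([4.8,-19,0,0,0,0]);apply([.5,20,0,0,0,0]);apply([-5.5,0,0,0,0,0])
rep()
pic('scene','scene15.png'); crop('scene15.png',290,250,350,310,'s15.png',9)
```

```text
t 20.8 tcp [0.5481 0.0232 0.1089] cmd [0.5489 0.023  0.1101] F [ 0.19 -0.18 -0.77] M [0.02 0.17 0.01] open 0.0004 rotdiff 0.08
R [[-0.001, -0.995, -0.101], [-0.0, -0.101, 0.995], [-1.0, 0.001, 0.0]]
```

View pics/s15.png

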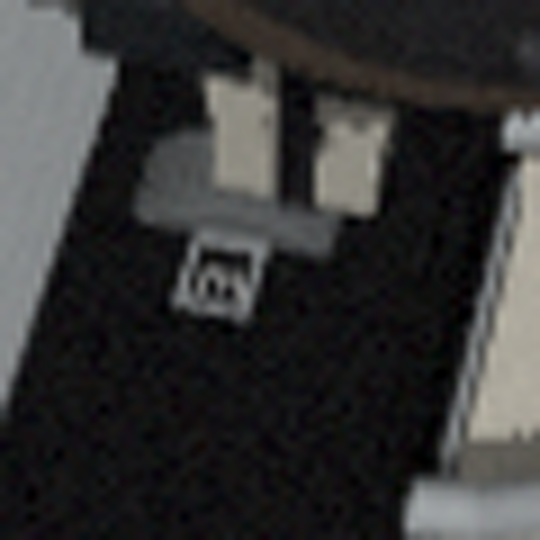

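Emit:
{"api": "carry_out", "payload": {
  "series": [
    [[-1,-8,0,0,0,0],[-1,-20,0,0,0,0],[1,-20,0,0,0,0],[2.5,-20,0,0,0,0],[3.7,-20,0,0,0,0],[4.5,-20,0,0,0,0],[5,-20,0,0,0,0],[5.4,-20,0,0,0,0],[5.4,-20,0,0,0,0]]
  ]
}}

```text
clock: 21.98
tool_pos: [0.5693, 0.0254, 0.105]
orientation: [-93.0, 89.9, 2.8]
force: [-1.5, -0.3, 9.3]
opening: 0.0003
```

Emit:
{"api": "carry_out", "payload": {
  "series": [
    [[0,1,0,0,0,0],[0,3,0,0,0,0],[0,5,0,0,0,0],[0,7,0,0,0,0],[0,9,0,0,0,0],[0.2,11,0,0,0,0],[0.3,13,0,0,0,0],[0.4,15,0,0,0,0],[0.4,18,0,0,0,0],[0.4,20,0,0,0,0]]
  ]
}}

```text
clock: 23.22
tool_pos: [0.5504, 0.0237, 0.1051]
orientation: [-86.9, 89.7, 9.0]
force: [2.5, 0.7, 7.3]
opening: 0.0006
```

Emit:
{"api": "carry_out", "payload": {
  "series": [
    [[0,0,0,0,0,0],[-2,0,0,0,0,0],[-5.8,0,0,0,0,0],[-5.8,0,0,0,0,0]]
  ]
}}

```text
clock: 23.72
tool_pos: [0.5481, 0.0233, 0.1089]
orientation: [85.4, 90.0, -178.8]
force: [1.0, 1.3, -0.4]
opening: 0.0005
```

Run:
```python
from h import *
apply([5.4,-20,0,0,0,0]);apply([.4,20,0,0,0,0]);apply([-5.8,0,0,0,0,0])
rep()
pic('scene','scene16.png'); crop('scene16.png',290,250,350,310,'s16.png',9)
```

```text
t 23.73 tcp [0.5481 0.0233 0.1089] cmd [0.5489 0.023  0.1101] F [ 0.97  1.28 -0.35] M [-0.    0.08 -0.03] open 0.0005 rotdiff 0.07
R [[-0.001, -0.995, -0.101], [-0.0, -0.101, 0.995], [-1.0, 0.001, 0.0]]
```

View pics/s16.png

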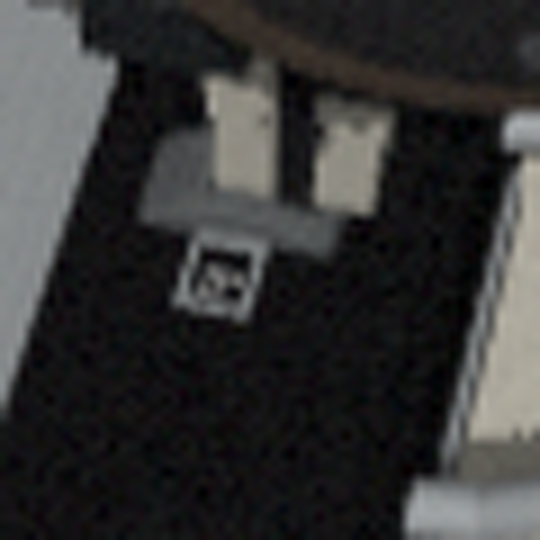

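A 4 appears plausible (rotated). Repeat once.

Emit:
{"api": "carry_out", "payload": {
  "series": [
    [[-1,-8,0,0,0,0],[-1,-20,0,0,0,0],[1,-20,0,0,0,0],[2.5,-20,0,0,0,0],[3.7,-20,0,0,0,0],[4.5,-20,0,0,0,0],[5,-20,0,0,0,0],[5.4,-20,0,0,0,0],[5.4,-20,0,0,0,0]]
  ]
}}

```text
clock: 24.9
tool_pos: [0.5693, 0.0254, 0.105]
orientation: [-92.6, 89.9, 3.3]
force: [-0.4, 0.4, 9.5]
opening: 0.0004
```

Emit:
{"api": "carry_out", "payload": {
  "series": [
    [[0,1,0,0,0,0],[0,3,0,0,0,0],[0,5,0,0,0,0],[0,7,0,0,0,0],[0,9,0,0,0,0],[0.2,11,0,0,0,0],[0.3,13,0,0,0,0],[0.4,15,0,0,0,0],[0.4,18,0,0,0,0],[0.4,20,0,0,0,0]]
  ]
}}

```text
clock: 26.15
tool_pos: [0.5503, 0.0238, 0.105]
orientation: [-86.0, 89.8, 9.9]
force: [1.7, 0.4, 8.2]
opening: 0.0003
```

Emit:
{"api": "carry_out", "payload": {
  "series": [
    [[0,0,0,0,0,0],[-2,0,0,0,0,0],[-5.8,0,0,0,0,0],[-5.8,0,0,0,0,0]]
  ]
}}

```text
clock: 26.65
tool_pos: [0.5482, 0.0233, 0.109]
orientation: [85.3, 90.0, -178.9]
force: [-0.3, 0.1, -0.4]
opening: 0.0
```

Run:
```python
from h import *
apply([5.4,-20,0,0,0,0]);apply([.4,20,0,0,0,0]);apply([-5.8,0,0,0,0,0])
rep()
pic('scene','scene17.png'); crop('scene17.png',290,250,350,310,'s17.png',9)
p,R=cmd(); print(rows(p,R,[[.558,.085,.20]],[R]))
```

```text
t 26.65 tcp [0.5482 0.0233 0.109 ] cmd [0.5489 0.023  0.1101] F [-0.28  0.08 -0.43] M [-0.02  0.11 -0.  ] open 0.0 rotdiff 0.07
R [[-0.001, -0.995, -0.101], [-0.0, -0.101, 0.995], [-1.0, 0.001, 0.0]]
[[-89.8, -15.3, 60.9, 0.0, 0.0, 0.0]]
```

View pics/s17.png

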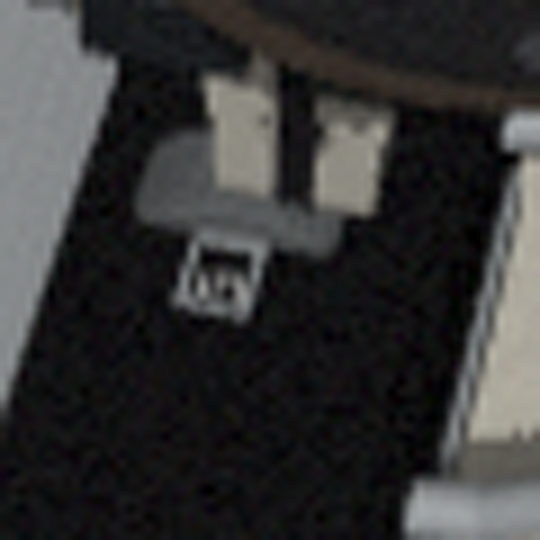

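Emit:
{"api": "carry_out", "payload": {
  "series": [
    [[-40,0,0,0,0,0],[-80,-8,20,0,0,0],[-90,-15,61,0,0,0],[-90,-15,61,0,0,0],[-90,-15,61,0,0,0]]
  ]
}}

```text
clock: 27.32
tool_pos: [0.5567, 0.0854, 0.1983]
orientation: [100.7, 89.9, -163.4]
force: [-0.9, -0.4, -0.2]
opening: 0.0005
```

Run:
```python
from h import *
apply([-90,-15,61,0,0,0]); rep()
s=pic('wrist','wrist18.png'); u,v=proj(s,[[.557,.04,.098]])[0].astype(int); print(u,v)
crop('wrist18.png',u-45,v-45,u+45,v+45,'w18.png',6)
p,R=cmd(); print(rows(p,R,[[.5688,.025,.1141]],[R]))
```

```text
t 27.32 tcp [0.5567 0.0854 0.1983] cmd [0.5577 0.0851 0.2002] F [-0.91 -0.41 -0.22] M [-0.02  0.05  0.02] open 0.0005 rotdiff 0.11
R [[-0.001, -0.995, -0.102], [-0.0, -0.102, 0.995], [-1.0, 0.001, -0.0]]
321 164
[[86.0, -5.0, -61.0, 0.0, 0.0, 0.0]]
```

View pics/w18.png

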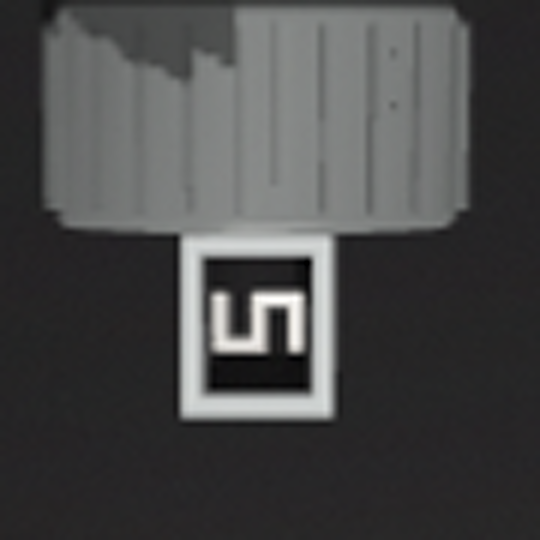

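Emit:
{"api": "carry_out", "payload": {
  "series": [
    [[20,-3,-40,0,0,0],[50,-5,-61,0,0,0],[80,-5,-61,0,0,0],[86,-5,-61,0,0,0],[86,-5,-61,0,0,0]]
  ]
}}

```text
clock: 28.0
tool_pos: [0.5686, 0.025, 0.1131]
orientation: [126.5, 90.0, -137.7]
force: [0.4, 0.9, 1.1]
opening: 0.0002
```

Emit:
{"api": "carry_out", "payload": {
  "series": [
    [[4,0,0,0,0,0],[6,0,0,0,0,0],[7.7,0,0,0,0,0],[8.5,0,0,0,0,0],[9,0,0,0,0,0],[9.4,0,0,0,0,0],[9.4,0,0,0,0,0]]
  ]
}}

```text
clock: 28.88
tool_pos: [0.5695, 0.0257, 0.105]
orientation: [-88.0, 89.9, 7.9]
force: [-1.6, 0.5, 8.7]
opening: 0.0002
```

Emit:
{"api": "carry_out", "payload": {
  "series": [
    [[0.1,1,0,0,0,0],[0.1,3,0,0,0,0],[0.1,5,0,0,0,0],[0.1,7,0,0,0,0],[0.1,9,0,0,0,0],[0.2,11,0,0,0,0],[0.3,13,0,0,0,0],[0.4,15,0,0,0,0],[0.4,18,0,0,0,0],[0.4,20,0,0,0,0]]
  ]
}}

```text
clock: 30.12
tool_pos: [0.5493, 0.0238, 0.1046]
orientation: [-80.6, 89.9, 15.3]
force: [-3.8, 1.0, 8.2]
opening: 0.0005
```

Emit:
{"api": "carry_out", "payload": {
  "series": [
    [[0,0,0,0,0,0],[-2,0,0,0,0,0],[-6,0,0,0,0,0],[-40,0,0,0,0,0],[-80,-8,20,0,0,0],[-96,-15,61,0,0,0],[-96,-15,61,0,0,0],[-96,-15,61,0,0,0]]
  ]
}}

```text
clock: 31.12
tool_pos: [0.5569, 0.0855, 0.1988]
orientation: [96.4, 90.0, -167.8]
force: [-0.2, 1.0, 0.3]
opening: 0.0004
```

Run:
```python
from h import *
for r in [[86,-5,-61],[9.4,0,0],[.4,20,0],[-96,-15,61]]: apply(r+[0,0,0])
rep()
s=pic('wrist','wrist19.png'); u,v=proj(s,[[.557,.04,.098]])[0].astype(int); print(u,v)
crop('wrist19.png',u-45,v-45,u+45,v+45,'w19.png',6)
s=pic('scene','scene19.png')
```

```text
t 31.12 tcp [0.5569 0.0855 0.1988] cmd [0.5577 0.0851 0.2004] F [-0.18  1.04  0.3 ] M [-0.03  0.11 -0.02] open 0.0004 rotdiff 0.09
R [[-0.001, -0.995, -0.102], [-0.0, -0.102, 0.995], [-1.0, 0.001, -0.0]]
321 164
```

View pics/w19.png

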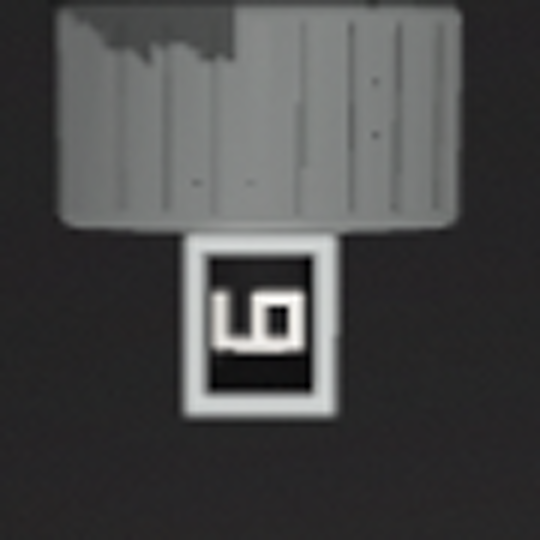

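View pics/scene19.png

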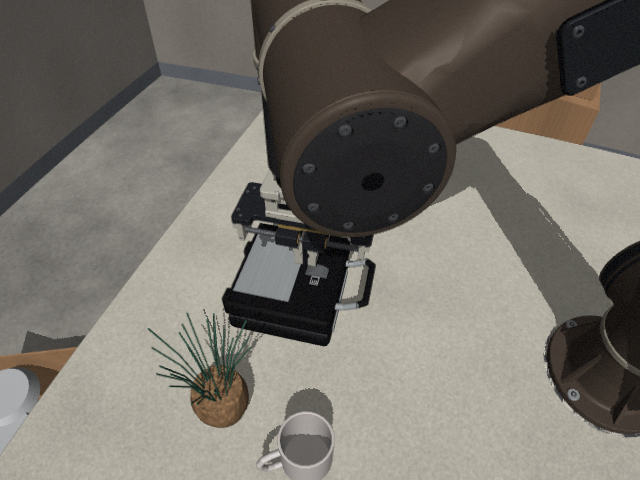

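Run:
```python
from h import *
a=cv2.imread('pics/scene1.png').astype(int);b=cv2.imread('pics/scene19.png').astype(int)
d=np.abs(a-b).sum(2)>60
print('mug diff',d[410:480,255:340].sum(),'pot diff',d[370:430,190:250].sum())
t=load('top9.png')['color'].astype(int);t1=load('top1.png')['color'].astype(int)
print('plates',(np.abs(t-t1).sum(2)>60)[225:320,425:520].sum())
print(close_job());
```

```text
mug diff 4662 pot diff 1125
plates 5543
the job is handed in; nothing more can be done
None
```

Run:
```python
from h import *
for f,g,b in [('scene1.png','scene19.png',(250,400,340,480)),('scene1.png','scene19.png',(140,310,260,430)),('top1.png','top9.png',(410,215,530,330))]:
    A=cv2.imread('pics/'+f,0).astype(np.float32)[b[1]:b[3],b[0]:b[2]];B=cv2.imread('pics/'+g,0).astype(np.float32)[b[1]:b[3],b[0]:b[2]]
    print(A.mean(),B.mean(),cv2.phaseCorrelate(A,B,cv2.createHanningWindow(A.shape[::-1],cv2.CV_32F)))
```

```text
114.9268 141.93695 ((-0.00809922524676665, -0.0027425467729287334), 0.9981420030858782)
107.2534 132.19778 ((0.007720746570420545, 0.029475701897467843), 0.9846610973278681)
122.07884 107.39246 ((0.009899612869560315, 0.008613876579708801), 0.38356414490275914)
```

I lowered the waffle maker's lid gently until it was fully closed, rolled the browning wheel from 1 to 6, and handed the job in at about 31 s. No verdict was reported.

- **Lid:** I gripped the handle and lowered the lid along its arc at about 0.4 rad/s. It was closed when a downward push of about 17 N no longer moved it. I then let go and the lid stayed closed.
- **Wheel:** The crest was about 107 mm above the table. I turned the wheel with five one-number strokes towards the handle, pressing with about 7 to 12 N. The highest reading was 12.0 N, taken while feeling for the crest. Forces were only read at the end of each move, so a brief peak in between can't be ruled out.
- **Number:** The last close-up shows the 6 centred in the window. The arm is clear of everything, with no contact force.
- **Mug, plant and plates:** My first check flagged large pixel differences around all three. Overall brightness had changed as the arm and its shadow moved, so I repeated it after handing in with a measurement that ignores brightness. It gave shifts under 0.05 pixel for all three, so nothing moved. The match for the plates was weaker (0.38). Their last picture was also taken before the wheel was turned, because the arm hid them at the end, and it never went near them after that.

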